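Make up two jeweller's job trays

TASK

Make up the two job trays from the stock in the middle of the bench. The green-lined tray, for the setting job, gets the wooden ring clamp lying along its long strip, the red-lidded stone pot on its round spot and the dark red ring box on its square; the blue-lined tray, for the doming job, gets the blue-lidded pot on its round spot and the brass doming block on its square. Set each thing upright within its pale outline, never tip a stone pot over, and leave the yellow-lidded pot where it stands.

Things in the scene. Friction and masses are not known exactly. Their poses are not given: they have to be found in the camera images.
- pot_red_mid (a point): Round stone pot, 38 mm in diameter and 38 mm high, whitish body with a red lid (the lid is its top 12 mm), standing on the bench. About 40 g. The point is at its centre, 19 mm above its underside; z up.
- pot_blue_mid (a point): Round stone pot, 38 mm in diameter and 38 mm high, whitish body with a blue lid (the lid is its top 12 mm), standing on the bench. About 40 g. The point is at its centre, 19 mm above its underside; z up.
- pot_yellow_mid (a point): Round stone pot, 38 mm in diameter and 38 mm high, whitish body with a yellow lid (the lid is its top 12 mm), standing on the bench. It is not part of either kit and stays where it is. The point is at its centre, 19 mm above its underside; z up.
- ring_box_mid (a point): Closed dark red ring box with a brass seam and a brass square line on its lid, 46 by 46 mm and 36 mm high, about 60 g, standing on the bench. The point is at its centre, 18 mm above its underside; x and y along its sides, z up.
- doming_block_mid (a point): Brass doming block with round dark hollows, 44 by 44 mm and 34 mm high, about 0.45 kg, standing on the bench. The point is at its centre, 17 mm above its underside; x and y along its sides, z up.
- ring_clamp_mid (a point): Pale wooden ring clamp lying flat: 120 mm long (its x), 27 mm wide (its y; 30 mm at the steel band, x = 3 to 17 mm), 24 mm high, about 70 g; dark leather jaws at +x, a dark wedge at -x. It may lie either way round on the strip. The point is at its centre, 12 mm above its underside; z up.
- tray_green: Green-lined tray, 160 (x) by 190 (y) mm, fixed. Floor 5 mm, rim 9 mm above the bench. Pale outlines, centres in mm from the origin: long strip 54 by 150 at (-45, 0), round spot 60 at (38, 46), square 70 at (38, -46). Origin: centre of its underside; x away from the robot, z up.
- tray_blue: Blue-lined tray, 160 (x) by 190 (y) mm, fixed. Floor 5 mm, rim 9 mm above the bench. Pale outlines, centres in mm from the origin: long strip 54 by 150 at (-45, 0), round spot 60 at (38, 46), square 70 at (38, -46). Origin: centre of its underside; x away from the robot, z up. A pusher with a dark knob, 28 mm high, is already fixed on its strip.
- bur_stand: Round dark wooden stand, 44 mm in diameter, bristling with steel burs up to 47 mm above the bench; it is fixed and stands among the stock as an obstacle. Origin at the centre of its underside.
Not all that is in view belongs to the job. Leave any turquoise look-alike of the part that bears doming_block_mid alone. Of the things shaped like the part that bears ring_clamp_mid, the wooden one is meant.

How it is judged:
By the outcome, as a careful person would: the job done as asked, in the order asked, and still so for the second after the job is handed in, with the robot touching nothing.
It also fails if it takes over 112 s, if anything falls off the work surface, if the arm or the gripper's body presses on something with over 40 N, if the wrist force passes 120 N, or if a joint passes its speed limit or range.

ROBOT

A 6-joint arm with a two-finger parallel gripper is mounted at the origin on the work surface. World frame = base frame: x ahead of the robot, y to its left, z up, the work surface at z = 0. Lengths are in m, angles in degrees, forces in N, time in s.
With the tool pointing down it reaches from about 0.3 to 0.75 m from the base axis. Payload 8.5 kg.
Tool frame: the origin (TCP) lies at the very end of the fingers, on their centre line; the grasp point (between the pads) lies 19 mm behind it; z points along the fingers, y is the line along which they close (so a half turn about z gives the same grasp; the last joint's range is limited). The gripper opens to 85 mm and grips with 20 to 120 N. Pads are 22 mm wide; open, the fingers measure 114 mm over their backs; the gripper's body (76 mm by 85 mm) begins 54 mm behind the grasp point. The pads swing forward as they close: fully open they stand 13 mm farther back than shut.
Start: joints at [-84.414, 21.807, 74.336, -0, 83.858, -12.336], TCP at [0.169, -0.523, 0.231] pointing down, gripper open.
Joint ranges: [-178.18, 178.18], [-50.72, 133.34], [12.68, 142.11], [-81.47, 261.47], [9.98, 163.14], [-165.26, 165.26]. Speed limits (degrees/s): [136.94, 136.94, 180, 180, 180, 180].

INTERFACE

Orientations are given as [roll, pitch, yaw] about the fixed x, y, z axes, in that order (R = Rz(yaw) Ry(pitch) Rx(roll)).
In Python, from station import bot gives the robot as it stands.
- The arm moves only by the tool move_arm, never from a script. Its argument "series" is one flat list of numbers, 7 for each row, row after row: the shift along the tool's x, y, z in cm, then the turn, a rotation vector about the tool's x, y, z in degrees, then the opening, from 0 (shut) to 1 (fully open). In form: [dx, dy, dz, rx, ry, rz, fingers, dx, dy, dz, rx, ry, rz, fingers, ...]. A call has 1 to 5 rows; each row is the pose to reach, as a shift and turn from the pose commanded when the call began, along the tool's axes at that moment; what a row does not reach only later rows make up. A row lasts 1/8 s, in which the tool goes at most 62.5 mm and 10.7 degrees, less where a joint would pass 70% of its speed; a pose out of reach is approached as far as the arm can. A call with a gripper value outside its range is refused whole. The fingers move at their own pace and stop on an object; the grip force is fixed at half the most. Time passes only in rows, so rows that repeat a pose let the fingers close. It gives the time, the measured TCP pose, the force, the opening and the grip force at its end, in the units of the state.
- bot.read_state(): the state, without advancing time (a new reading comes with each control period).
- bot.read_camera(name): name is "scene" or "top" or "wrist"; returns (picture, depth): 400x640x3 uint8, red, green, blue; 400x640 float32, m along the optical axis (not along the pixel's ray), 0 where there is no reading.
- bot.camera_info(name): a dict with "camera_matrix" (3x3 intrinsics, pixels), "R" (3x3) and "t" (3): a world point X has camera coordinates R X + t. Camera axes: x right, y down, z forward; pixel columns grow to the right and rows downward; lengths in m; the calibration is good to about 2 mm. A picture is of the moment at which its call begins: read the wrist's pose just before it. camera_info takes no time and is no camera call; for the wrist camera it gives the pose at the moment of the call.
- bot.hand_in(): hands the job in; it is judged then, once.
Trained networks look in the newest picture that a camera, given by its name, has taken for a name from the list of things; names that differ only in an ending like _2 or _b are one class to them, and where a whole thing is asked for, a point or a joint stands for the part that bears it (a point fixed in the world has none). Each returns a list of dicts, best first, with "conf" (0 to 1); they miss things now and then, are a little off and sometimes report something else, mostly with a low value. They report only what shows in the picture. A call takes as long as a camera call. They do not tell look-alikes from the thing itself.
- bot.trace(camera, name): "region" (400x640 bool, what is visible of it).
- bot.landmark_of(camera, name): "position" ([x, y, z] in m, in world coordinates, good to about 4 mm: a listed point, or the origin of a listed thing).
The state is a dict: "time_s": time; "joint_pos": joint angles; "joint_velocities": joint speeds; "effort": joint torques, N m; "eef_pos": TCP position; "eef_rot": TCP orientation; "wrist_force": force on the tool from outside, world axes, zero at the start; "moment": the same for the moment, N m; "grip_width": finger opening in m; "gripper_force": force on a finger pad.
Only numpy, scipy, OpenCV 4.12 (cv2) and the standard library are available. Lean on these libraries where they do the work, as an engineer would, in place of code of your own. Each camera call takes 0.05 s, during which the arm holds its last target. There are 200 camera calls.

## Working session

There is one attempt and no reset: what is moved stays moved. The work goes in short steps, Python scripts to look and compute and a tool call to move; the robot and the scene stay as the last step left them, time stands still between calls to the robot, and variables do not carry over. Pictures are saved under pics/ and viewed, at most 14 in all, crops included, and the job is handed in when it is done.

Besides the shell and the picture viewer there is one more tool, called in YAML: its name, and indented under it one key for each argument. move_arm: Moves the arm, as the interface text tells. Its arguments: {"type":"object","properties":{"series":{"type":"array","items":{"type":"number"}}},"required":["series"]}

```bash
ls; mkdir -p pics
python3 - <<'E'
from station import bot
import cv2
s=bot.read_state();print(s)
for c in ["top","scene"]:
    p,d=bot.read_camera(c);cv2.imwrite(f"pics/{c}0.png",p[:,:,::-1])
    i=bot.camera_info(c);print(c,i)
for n in "pot_red_mid pot_blue_mid pot_yellow_mid ring_box_mid doming_block_mid ring_clamp_mid tray_green tray_blue bur_stand".split():
    print(n,[(r["conf"],[round(float(v),4) for v in r["position"]]) for r in bot.landmark_of("top",n)])
E
```

```text
pics
{'time_s': 0.0, 'joint_pos': array([-8.44132186e+01,  2.18428843e+01,  7.43871033e+01,  1.29314186e-03,
        8.38580683e+01, -1.23352805e+01]), 'joint_velocities': array([ 0.03958957, -0.00182447,  0.07789485, -0.01369961, -0.01309092,
       -0.11150778]), 'effort': array([-3.61836544e-03, -4.48471749e+01, -2.31276870e+01, -3.46164334e-04,
        4.85454555e-03,  6.62519597e-06]), 'eef_pos': array([ 0.16922534, -0.52299954,  0.2306802 ]), 'eef_rot': array([-1.79914252e+02, -2.00673799e-02,  1.79219075e+01]), 'wrist_force': array([0.23619385, 0.09406942, 0.02635149]), 'moment': array([ 0.06544521, -0.00036402, -0.02949389]), 'gripper_force': 0.0, 'grip_width': 0.08539744283051201}
top {'camera_matrix': array([[371.42639997,   0.        , 318.98092397],
       [  0.        , 371.42639997, 204.3549002 ],
       [  0.        ,   0.        ,   1.        ]]), 'R': array([[ 0.02716399, -0.99961857, -0.00498328],
       [-0.97978461, -0.02563593, -0.19840596],
       [ 0.19820253,  0.01027204, -0.98010726]]), 't': array([-0.0179155 ,  0.55720072,  0.6877035 ])}
scene {'camera_matri
[... 270 characters left out ...]
.77455725, -0.11532379, -0.62190151]]), 't': array([ 0.08365739, -0.32140047,  1.31292734])}
pot_red_mid [(0.87, [0.4401, 0.1263, 0.0197])]
pot_blue_mid [(0.64, [0.4315, -0.0071, 0.0202]), (0.51, [0.4812, -0.315, 0.0028])]
pot_yellow_mid [(0.76, [0.5456, -0.1155, 0.0182])]
ring_box_mid [(0.84, [0.4492, -0.1147, 0.0196])]
doming_block_mid [(0.84, [0.6388, -0.1478, 0.0173]), (0.82, [0.5538, -0.0108, 0.0169]), (0.74, [0.643, 0.1325, 0.0151])]
ring_clamp_mid [(0.96, [0.6712, -0.0168, 0.0156]), (0.8, [0.6768, -0.3142, 0.0131])]
tray_green [(0.89, [0.4881, 0.3018, -0.001])]
tray_blue [(0.57, [0.4829, -0.3144, 0.0011])]
bur_stand [(0.93, [0.5368, 0.1122, -0.0033]), (0.4, [0.4806, -0.3154, 0.0009])]
```

View pics/top0.png

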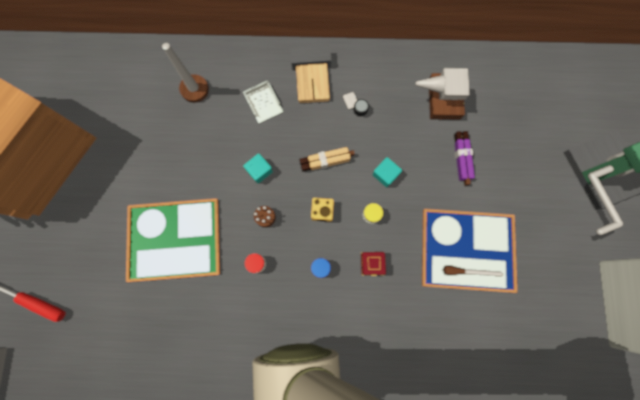

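View pics/scene0.png

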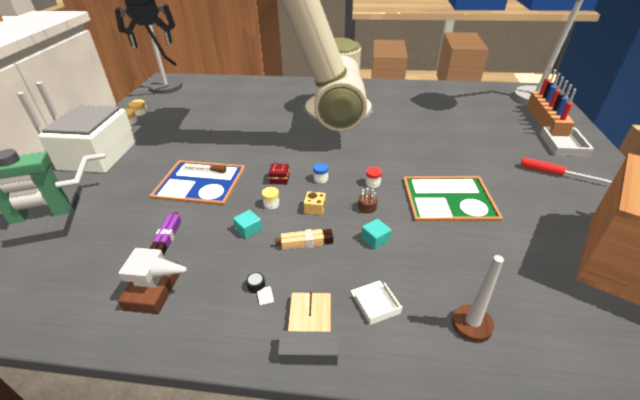

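The top view shows the green tray (172,240), blue tray (470,250), wooden clamp (327,159), red pot (255,263), blue pot (320,268), ring box (373,264), yellow pot (373,213) and brass block (322,209). It also shows the turquoise decoys (258,168) and (388,172), the bur stand (264,216) and the purple decoy clamp (464,158). The scene view agrees. Next I measure poses.

```bash
cat > h.py <<'E'
from station import bot
import numpy as np, cv2
from scipy.spatial.transform import Rotation as Ro
def cloud(cam,d,info):
    K=info["camera_matrix"];v,u=np.indices(d.shape)
    P=np.stack([(u-K[0,2])/K[0,0]*d,(v-K[1,2])/K[1,1]*d,d],-1)
    return (P-info["t"])@info["R"]
def rect(xy):
    (c,s,a)=cv2.minAreaRect((xy*1000).astype(np.float32)); return np.round(c,1),np.round(s,1),round(a,1)
def go(x,y,z,yaw,frm=None):
    """shift (cm) and turn (deg) in tool axes to a tool-down pose"""
    s=bot.read_state();p,r=(s["eef_pos"],s["eef_rot"]) if frm is None else (np.array(frm[:3]),[180,0,frm[3]])
    R=Ro.from_euler("xyz",r,degrees=True);T=Ro.from_euler("xyz",[180,0,yaw],degrees=True)
    return np.round(R.inv().apply(np.array([x,y,z])-p)*100,2),np.round((R.inv()*T).as_rotvec(degrees=True),1)
E
python3 - <<'E'
from h import *
p,d=bot.read_camera("top");i=bot.camera_info("top");W=cloud("top",d,i)
for n,h in dict(pot_red_mid=.038,pot_blue_mid=.038,pot_yellow_mid=.038,ring_box_mid=.036,doming_block_mid=.034,ring_clamp_mid=.024,tray_green=.005,tray_blue=.005).items():
    for r in bot.trace("top",n)[:3]:
        m=r["region"];w=W[m];w=w[(w[:,2]>h-.006)&(w[:,2]<h+.012)]
        print(n,r["conf"],m.sum(),len(w),"medz",np.median(w[:,2]).round(4) if len(w) else 0,rect(w[:,:2]) if len(w)>5 else "", (w.mean(0)*1000).round(1) if len(w) else "",p[m].mean(0).astype(int))
# pale outlines
hsv=cv2.cvtColor(p,cv2.COLOR_RGB2HSV);m=((hsv[...,1]<60)&(hsv[...,2]>140)).astype(np.uint8)
n,l,st,ce=cv2.connectedComponentsWithStats(m)
for k in range(1,n):
    if 300<st[k,4]<4000:
        w=W[l==k];print(st[k],rect(w[:,:2]),(w.mean(0)*1000).round(1))
E
```

```text
pot_red_mid 0.51 331 284 medz 0.0386 (array([438.9, 123.4]), array([35.7, 35.5]), 4.0) [439.  123.4  38.6] [206  79  69]
pot_blue_mid 0.56 280 277 medz 0.0388 (array([432.6,  -8.4]), array([35.2, 35.7]), 1.9) [433.   -8.2  38.8] [ 75 131 198]
pot_blue_mid 0.31 477 420 medz 0.0348 (array([553.9,  -8.4]), array([43.3, 43.6]), 87.5) [553.2  -8.3  34.8] [177 151  81]
pot_blue_mid 0.3 276 263 medz 0.0386 (array([438.8, 123.4]), array([31.5, 35.4]), 1.5) [438.9 123.1  38.7] [216  77  67]
pot_yellow_mid 0.59 273 243 medz 0.0388 (array([ 546. , -112.3]), array([34.8, 33.5]), 89.3) [ 545.9 -112.7   38.8] [213 206  90]
ring_box_mid 0.82 538 519 medz 0.0368 (array([ 445.3, -113.2]), array([43.4, 45.6]), 1.6) [ 445.4 -113.1   36.7] [138  54  49]
doming_block_mid 0.77 464 425 medz 0.0347 (array([553.7,  -7.2]), array([44.6, 41.2]), 1.4) [552.7  -7.2  34.6] [176 151  80]
doming_block_mid 0.73 517 425 medz 0.0347 (array([639.6, 131.4]), array([44. , 43.8]), 41.0) [638.9 130.9  34.6] [ 69 171 157]
doming_block_mid 0.61 510 421 medz 0.0348 (array([ 638.7, -143.7]), array([43.7, 44.7]), 48.0) [ 637.  
[... 945 characters left out ...]
9  31  29 698] (array([482.6, 183.4]), array([409.6,  62.6]), 78.2) [517.4 352.    7.3]
[ 473  215   36   37 1244] (array([ 487.9, -205.6]), array([ 84.8, 411.1]), 10.1) [ 515.3 -362.5    9.3]
[431 216  31  29 709] (array([ 461.5, -160.6]), array([ 61.8, 313.4]), 27.5) [ 518.6 -270.5   10.6]
[ 136  245   74   33 2078] (array([441.5, 183.5]), array([ 68. , 387.5]), 0.8) [439.4 296.7  10.5]
[ 431  256   77   34 2019] (array([ 436.2, -201.9]), array([381.2,  60.8]), 88.7) [ 433.3 -315.7    9.2]
[ 601  260   39   92 2901] (array([ 355.5, -305.5]), array([160.7, 577.8]), 5.0) [ 386.4 -581.6   56.9]
[ 253  362   72   38 1371] (array([303. ,  20.6]), array([ 83.1, 207.2]), 51.8) [263.   55.6 192.6]
```

Run:
```python
from h import *
p,d=bot.read_camera("top");i=bot.camera_info("top")
K,R,t=i["camera_matrix"],i["R"],i["t"]
v,u=np.indices(d.shape);D=np.stack([(u-K[0,2])/K[0,0],(v-K[1,2])/K[1,1],np.ones(d.shape)],-1)@R;C=-R.T@t
def plane(z): return (C+D*((z-C[2])/D[...,2])[...,None])[...,:2]
hsv=cv2.cvtColor(p,cv2.COLOR_RGB2HSV);m=((hsv[...,1]<60)&(hsv[...,2]>140)).astype(np.uint8)
n,l,st,ce=cv2.connectedComponentsWithStats(m);X=plane(.005)
for k in range(1,n):
    if 500<st[k,4]<4000 and 195<st[k,1]<260 and st[k,0]<500:
        print(st[k],rect(X[l==k]),(X[l==k].mean(0)*1000).round(1))
X=plane(.024);W=cloud("top",d,i)
for n,z in dict(ring_clamp_mid=.024,ring_box_mid=.036,doming_block_mid=.034).items():
  for r in bot.trace("top",n)[:3]:
    w=W[r["region"]];w=w[(abs(w[:,2]-z)<.003)];q=w[:,:2]-w[:,:2].mean(0)
    e,V=np.linalg.eigh(q.T@q);ax=V[:,1];print(n,rect(w[:,:2]),(w.mean(0)*1000).round(1),"pca",np.degrees(np.arctan2(ax[1],ax[0])))
for c in ["scene"]:
  bot.read_camera(c)
  for n in ["ring_clamp_mid","tray_green","tray_blue","ring_box_mid","pot_red_mid"]:
    print(n,[(r["conf"],np.round(r["position"],4)) for r in bot.landmark_of(c,n)])
```

```text
[ 177  202   36   37 1211] (array([527.9, 261.4]), array([74.2, 74.3]), 5.9) [527.5 261.8]
[136 209  31  29 697] (array([518.2, 353.2]), array([60.1, 63.9]), 1.5) [517.7 353. ]
[ 473  215   36   37 1245] (array([ 516.1, -365.2]), array([73.8, 74.9]), 86.9) [ 515.8 -364.5]
[431 216  31  29 708] (array([ 519.8, -271.9]), array([59.4, 63.3]), 1.5) [ 519.4 -272.3]
[ 136  245   74   33 2080] (array([439.7, 298.9]), array([ 58.3, 152.7]), 6.1) [439.6 299. ]
[ 431  256   76   33 2021] (array([ 433.9, -314.5]), array([154.3,  58.8]), 87.7) [ 433.4 -317.2]
ring_clamp_mid (array([667.1, -15.9]), array([ 29.6, 118.5]), 13.5) [665.6 -12.   24.2] pca 105.33279263252184
ring_clamp_mid (array([ 676.1, -311.6]), array([119.7,  30.2]), 2.3) [ 679.3 -311.2   24.1] pca -176.67300511484015
doming_block_mid (array([553.8,  -8.1]), array([43.6, 44.2]), 88.5) [553.   -8.4  34.7] pca -168.437394698025
doming_block_mid (array([ 638.6, -143.7]), array([43.3, 44.3]), 47.1) [ 637.5 -143.3   34.7] pca 104.16897802439499
doming_block_mid (array([640.3, 131.3]), array([44.9, 43.4]), 41.8) [639.4 130.7  34.7] pca -172.09397422941683
ring_clamp_mid [(0.93, array([ 0.6637, -0.0181,  0.0103])), (0.79, array([ 0.6765, -0.3101,  0.0129]))]
tray_green [(0.92, array([0.4828, 0.3037, 0.0017]))]
tray_blue [(0.89, array([ 0.48  , -0.3184,  0.0027])), (0.22, array([0.5386, 0.1056, 0.001 ])), (0.17, array([ 0.5487, -0.1127,  0.0196]))]
ring_box_mid [(0.75, array([ 0.4413, -0.1169,  0.0203]))]
pot_red_mid [(0.79, array([0.4429, 0.1249, 0.0177]))]
```

```bash
python3 -c "
from h import *
print(go(.669,-.025,.10,105))"
```

```text
(array([ 62.88, -32.03,  13.14]), array([  0. ,  -0. , -87.1]))
```

move_arm:
  series: [62.9, -32, 13.1, 0, 0, -87, 1, 62.9, -32, 13.1, 0, 0, -87, 1, 62.9, -32, 13.1, 0, 0, -87, 1, 62.9, -32, 13.1, 0, 0, -87, 1, 62.9, -32, 13.1, 0, 0, -87, 1]

```text
time_s: 2.12
eef_pos: [0.3881, -0.305, 0.1742]
eef_rot: [180.0, 0.0, 72.0]
wrist_force: [0.6, -0.5, 0.3]
grip_width: 0.0856
gripper_force: 0.0
```

```bash
python3 -c "
from h import *
print(go(.669,-.025,.10,105))"
```

```text
(array([35.32, 18.04,  7.41]), array([  0.,   0., -33.]))
```

move_arm:
  series: [35.3, 18, 7.4, 0, 0, -33, 1, 35.3, 18, 7.4, 0, 0, -33, 1, 35.3, 18, 7.4, 0, 0, -33, 1, 35.3, 18, 7.4, 0, 0, -33, 1, 35.3, 18, 7.4, 0, 0, -33, 1]

```text
time_s: 2.75
eef_pos: [0.607, -0.0891, 0.1166]
eef_rot: [180.0, 0.0, 104.7]
wrist_force: [0.5, -1.0, 0.1]
grip_width: 0.0852
gripper_force: 0.0
```

```bash
python3 -c "
from h import *
print(go(.669,-.025,.10,105))"
```

```text
(array([4.63, 7.62, 1.67]), array([ 0. ,  0. , -0.3]))
```

move_arm:
  series: [4.6, 7.6, 1.7, 0, 0, 0, 1, 4.6, 7.6, 1.7, 0, 0, 0, 1, 4.6, 7.6, 1.7, 0, 0, 0, 1, 4.6, 7.6, 1.7, 0, 0, 0, 1]

```text
time_s: 3.25
eef_pos: [0.6671, -0.0277, 0.1001]
eef_rot: [-180.0, 0.0, 104.6]
wrist_force: [0.2, -0.3, 0.7]
grip_width: 0.0854
gripper_force: 0.0
```

Run:
```python
from h import *
p,d=bot.read_camera("wrist");i=bot.camera_info("wrist");cv2.imwrite("pics/w1.png",p[:,:,::-1])
print(bot.landmark_of("wrist","ring_clamp_mid"),go(.669,-.025,.004,105))
W=cloud("wrist",d,i)
for r in bot.trace("wrist","ring_clamp_mid")[:1]:
    w=W[r["region"]];w=w[(abs(w[:,2]-.024)<.004)];print(len(w),rect(w[:,:2]),w.mean(0))
```

```text
[{'position': [0.671, -0.0166, 0.011], 'conf': 0.93}] (array([0.25, 0.26, 9.64]), array([ 0. ,  0. , -0.4]))
0 (array([0., 0.]), array([0., 0.]), 0.0) [nan nan nan]<stdin>:6: RuntimeWarning: Mean of empty slice.
  ret = um.true_divide(
```

View pics/w1.png

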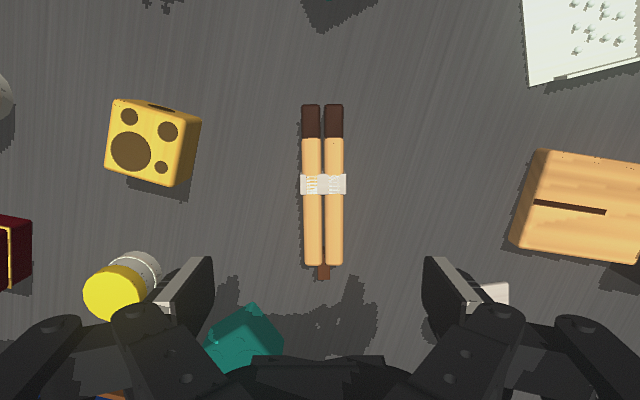

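The clamp is centred under the open fingers at px (323,185) and aligned with the tool, with no neighbours in the fingers' way.

move_arm:
  series: [0.1, 0.4, 5, 0, 0, -0.4, 1, 0.1, 0.4, 9.6, 0, 0, -0.4, 1, 0.1, 0.4, 9.6, 0, 0, -0.4, 1, 0.1, 0.4, 9.6, 0, 0, -0.4, 0.1, 0.1, 0.4, 9.6, 0, 0, -0.4, 0.1]

```text
time_s: 4.03
eef_pos: [0.6722, -0.0254, 0.0064]
eef_rot: [179.8, 0.1, 105.0]
wrist_force: [-0.0, 0.1, -0.6]
grip_width: 0.0516
gripper_force: 0.0
```

move_arm:
  series: [0, 0, 0, 0, 0, 0, 0.1, 0, 0, 0, 0, 0, 0, 0.1, 0, 0, 0, 0, 0, 0, 0.1, 0, 0, -5, 0, 0, 0, 0.1, 0, 0, -10, 0, 0, 0, 0.1]

```text
time_s: 4.65
eef_pos: [0.6708, -0.0249, 0.1051]
eef_rot: [-179.9, -0.0, 105.0]
wrist_force: [1.2, -0.4, -1.1]
grip_width: 0.0259
gripper_force: 60.1
```

```bash
python3 -c "
from h import *
print(go(.4407,.289,.10,96))"
```

```text
(array([ 36.29, -14.08,   0.54]), array([-0.1, -0. ,  9. ]))
```

move_arm:
  series: [36.3, -14.1, 0, 0, 0, 9, 0.1, 36.3, -14.1, 0, 0, 0, 9, 0.1, 36.3, -14.1, 0, 0, 0, 9, 0.1, 36.3, -14.1, 0, 0, 0, 9, 0.1, 36.3, -14.1, 0, 0, 0, 9, 0.1]

```text
time_s: 5.28
eef_pos: [0.4849, 0.2284, 0.1043]
eef_rot: [180.0, -0.0, 96.0]
wrist_force: [0.8, 1.0, -0.4]
grip_width: 0.0261
gripper_force: 60.2
```

```bash
python3 -c "
from h import *
print(go(.4407,.289,.10,96))"
```

```text
(array([ 6.49, -3.76,  0.43]), array([ 0., -0.,  0.]))
```

move_arm:
  series: [6.5, -3.7, 0, 0, 0, 0, 0.1, 6.5, -3.7, 0, 0, 0, 0, 0.1, 6.5, -3.7, 0, 0, 0, 0, 0.1, 6.5, -3.7, 0, 0, 0, 0, 0.1]

```text
time_s: 5.78
eef_pos: [0.4436, 0.2868, 0.104]
eef_rot: [180.0, 0.0, 96.0]
wrist_force: [-0.2, 0.4, -0.4]
grip_width: 0.0259
gripper_force: 60.2
```

```bash
python3 -c "
from h import *
print(go(.4407,.289,.011,96))
p,d=bot.read_camera('top');cv2.imwrite('pics/t2.png',cv2.resize(p[150:320,90:330,::-1],None,fx=3,fy=3))"
```

```text
(array([ 0.25, -0.27,  9.3 ]), array([ 0.,  0., -0.]))
```

View pics/t2.png

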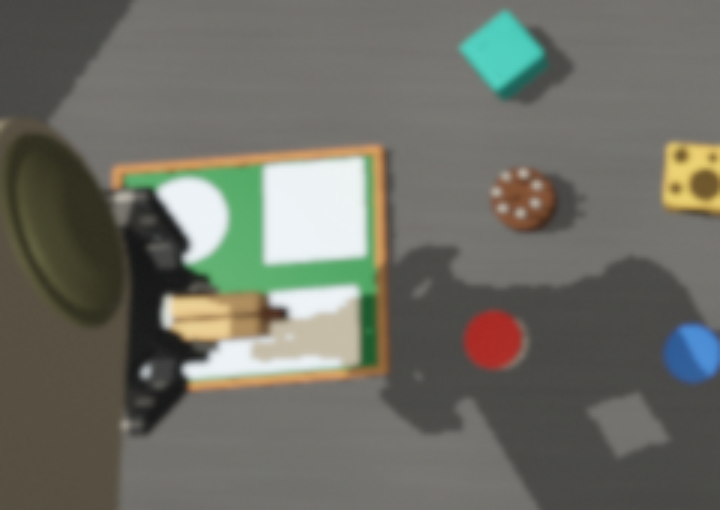

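The clamp is held level over the strip, wedge to the right at crop px (275,315), aligned with the tray. Lower, release and lift.

move_arm:
  series: [0.1, -0.2, 5, 0, 0, 0, 0.1, 0.2, -0.3, 8.5, 0, 0, 0, 0.1, 0.2, -0.3, 9.3, 0, 0, 0, 0.1, 0.2, -0.3, 9.3, 0, 0, 0, 0.1, 0.2, -0.3, 9.3, 0, 0, 0, 0.1]

```text
time_s: 6.45
eef_pos: [0.4404, 0.2891, 0.0117]
eef_rot: [179.9, -0.0, 96.0]
wrist_force: [-0.6, -0.3, -1.3]
grip_width: 0.0264
gripper_force: 60.1
```

move_arm:
  series: [0, 0, 0, 0, 0, 0, 0.5, 0, 0, 0, 0, 0, 0, 0.5, 0, 0, -1, 0, 0, 0, 0.5, 0, 0, -5, 0, 0, 0, 0.5, 0, 0, -10, 0, 0, 0, 0.8]

```text
time_s: 7.08
eef_pos: [0.439, 0.2892, 0.1122]
eef_rot: [-179.9, 0.0, 96.0]
wrist_force: [0.4, -0.0, 0.3]
grip_width: 0.0597
gripper_force: 0.0
```

```bash
python3 -c "
from h import *
print(go(.4395,.1245,.11,96))"
```

```text
(array([-16.39,  -1.68,   0.23]), array([-0.1,  0. ,  0. ]))
```

move_arm:
  series: [-16.4, -1.6, 0, 0, 0, 0, 0.85, -16.4, -1.6, 0, 0, 0, 0, 0.85, -16.4, -1.6, 0, 0, 0, 0, 0.85, -16.4, -1.6, 0, 0, 0, 0, 0.85, -16.4, -1.6, 0, 0, 0, 0, 0.85]

```text
time_s: 7.7
eef_pos: [0.4409, 0.125, 0.1114]
eef_rot: [180.0, -0.0, 96.0]
wrist_force: [-0.9, 0.6, 0.7]
grip_width: 0.0724
gripper_force: 0.0
```

Run:
```python
from h import *
p,d=bot.read_camera('wrist')
print(bot.landmark_of("wrist","pot_red_mid"),go(.4395,.1245,.0045,96))
p,d=bot.read_camera('top');cv2.imwrite('pics/t3.png',cv2.resize(p[180:300,100:300,::-1],None,fx=3,fy=3))
```

```text
[{'position': [0.4407, 0.1248, 0.0189], 'conf': 0.83}] (array([-0.09, -0.14, 10.66]), array([ 0. , -0. ,  0.1]))
```

View pics/t3.png

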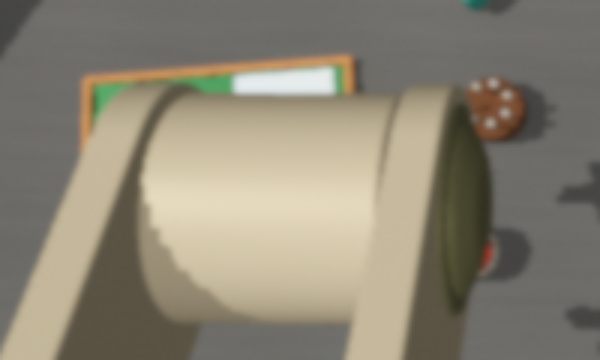

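The arm hides the tray here, so I'll check the clamp later. The wrist network confirms the pot position, so I'm picking it.

move_arm:
  series: [-0.1, 0, 5, 0, 0, 0, 0.85, -0.1, 0, 9.5, 0, 0, 0, 0.85, -0.1, 0, 10.7, 0, 0, 0, 0.85, -0.1, 0, 10.7, 0, 0, 0, 0.85, -0.1, 0, 10.7, 0, 0, 0, 0.2]

```text
time_s: 8.48
eef_pos: [0.4417, 0.1238, 0.0053]
eef_rot: [179.9, 0.0, 96.1]
wrist_force: [0.4, 0.4, -0.5]
grip_width: 0.0561
gripper_force: 0.0
```

move_arm:
  series: [0, 0, 0, 0, 0, 0, 0.2, 0, 0, 0, 0, 0, 0, 0.2, 0, 0, 0, 0, 0, 0, 0.2, 0, 0, 0, 0, 0, 0, 0.2, 0, 0, -2, 0, 0, 0, 0.2]

```text
time_s: 9.1
eef_pos: [0.4406, 0.1236, 0.0243]
eef_rot: [-179.9, -0.0, 96.0]
wrist_force: [-0.5, -0.6, -0.2]
grip_width: 0.036
gripper_force: 59.8
```

move_arm:
  series: [0, 0, -4, 0, 0, 0, 0.2, 0, 0, -8, 0, 0, 0, 0.2, 0, 0, -8, 0, 0, 0, 0.2]

```text
time_s: 9.48
eef_pos: [0.4422, 0.1237, 0.1069]
eef_rot: [179.6, 0.0, 96.0]
wrist_force: [-0.2, -0.3, -0.1]
grip_width: 0.0364
gripper_force: 59.9
```

Run:
```python
from h import *
print(go(.518,.353,.10,96))
```

```text
(array([22.01,  9.94,  0.74]), array([0.4, 0. , 0. ]))
```

move_arm:
  series: [5.5, 2.5, 0, 0, 0, 0, 0.2, 11, 5, 0, 0, 0, 0, 0.2, 16.5, 7.5, 0, 0, 0, 0, 0.2, 22, 10, 0, 0, 0, 0, 0.2, 22, 10, 0, 0, 0, 0, 0.2]

```text
time_s: 10.1
eef_pos: [0.517, 0.356, 0.1024]
eef_rot: [-180.0, -0.0, 96.2]
wrist_force: [0.7, -1.3, -1.2]
grip_width: 0.0365
gripper_force: 60.1
```

move_arm:
  series: [0, 0, 0, 0, 0, 0, 0.2, 0, 0, 0, 0, 0, 0, 0.2]

```text
time_s: 10.35
eef_pos: [0.517, 0.3517, 0.1038]
eef_rot: [-180.0, 0.0, 96.0]
wrist_force: [0.1, 0.3, -0.6]
grip_width: 0.0364
gripper_force: 60.1
```

Run:
```python
from h import *
print(go(.518,.353,.0105,96))
```

```text
(array([0.12, 0.12, 9.33]), array([-0.,  0., -0.]))
```

move_arm:
  series: [0.1, 0.1, 5, 0, 0, 0, 0.2, 0.1, 0.1, 8.5, 0, 0, 0, 0.2, 0.1, 0.1, 9.3, 0, 0, 0, 0.2, 0.1, 0.1, 9.3, 0, 0, 0, 0.2, 0.1, 0.1, 9.3, 0, 0, 0, 0.2]

```text
time_s: 10.98
eef_pos: [0.5187, 0.3537, 0.012]
eef_rot: [179.9, -0.0, 96.0]
wrist_force: [0.2, 0.1, -0.3]
grip_width: 0.0363
gripper_force: 60.3
```

move_arm:
  series: [0, 0, 0, 0, 0, 0, 0.6, 0, 0, 0, 0, 0, 0, 0.6, 0, 0, 0, 0, 0, 0, 0.65, 0, 0, -4, 0, 0, 0, 0.65, 0, 0, -9, 0, 0, 0, 0.65]

```text
time_s: 11.6
eef_pos: [0.5176, 0.3538, 0.1011]
eef_rot: [-179.9, 0.0, 96.0]
wrist_force: [0.3, 0.9, 0.4]
grip_width: 0.0556
gripper_force: 0.0
```

Run:
```python
from h import *
print(go(.4445,-.1140,.12,91.5))
```

```text
(array([-45.75, -12.19,  -1.82]), array([-0.1,  0. ,  4.5]))
```

move_arm:
  series: [-45.7, -12.2, -1.8, 0, 0, 4.5, 1, -45.7, -12.2, -1.8, 0, 0, 4.5, 1, -45.7, -12.2, -1.8, 0, 0, 4.5, 1, -45.7, -12.2, -1.8, 0, 0, 4.5, 1, -45.7, -12.2, -1.8, 0, 0, 4.5, 1]

```text
time_s: 12.22
eef_pos: [0.4693, 0.0437, 0.1131]
eef_rot: [180.0, 0.0, 91.6]
wrist_force: [1.6, -1.4, -0.0]
grip_width: 0.0854
gripper_force: 0.0
```

Run:
```python
from h import *
print(go(.4445,-.1140,.12,91.5))
```

```text
(array([-15.7 ,  -2.9 ,  -0.69]), array([0. , 0. , 0.1]))
```

move_arm:
  series: [-15.7, -2.9, -0.6, 0, 0, 0, 1, -15.7, -2.9, -0.6, 0, 0, 0, 1, -15.7, -2.9, -0.6, 0, 0, 0, 1, -15.7, -2.9, -0.6, 0, 0, 0, 1, -15.7, -2.9, -0.6, 0, 0, 0, 1]

```text
time_s: 12.85
eef_pos: [0.4449, -0.1117, 0.1188]
eef_rot: [-180.0, -0.0, 91.5]
wrist_force: [0.1, 0.0, -1.0]
grip_width: 0.0856
gripper_force: 0.0
```

Run:
```python
from h import *
p,d=bot.read_camera('wrist');cv2.imwrite('pics/w4.png',p[:,:,::-1])
print(bot.landmark_of("wrist","ring_box_mid"),go(.4445,-.1140,.006,91.5))
p,d=bot.read_camera('top');cv2.imwrite('pics/t4.png',cv2.resize(p[180:300,100:300,::-1],None,fx=3,fy=3))
```

```text
[{'position': [0.4457, -0.1182, 0.0172], 'conf': 0.74}] (array([-0.27, -0.06, 11.28]), array([-0. , -0. ,  0.1]))
```

View pics/t4.png

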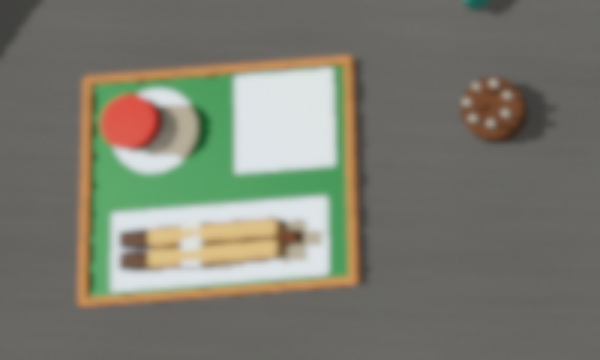

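View pics/w4.png

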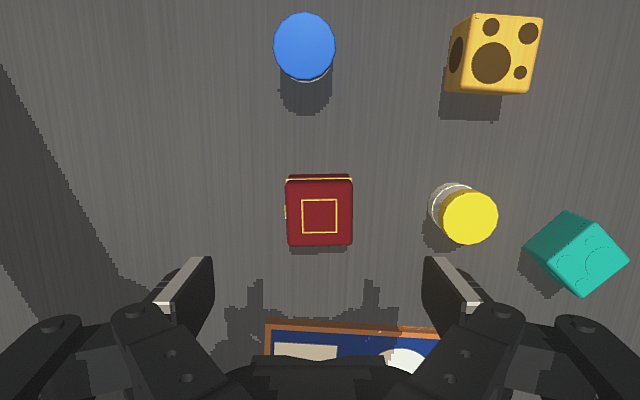

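Clamp lies well inside its strip; red pot's lid is shifted by parallax. I'll verify it numerically. Ring box is square to the tool at px (319,210).

Run:
```python
from h import *
p,d=bot.read_camera("top");i=bot.camera_info("top");W=cloud("top",d,i)
for n,h in dict(pot_red_mid=.043,ring_clamp_mid=.029,ring_box_mid=.036).items():
    for r in bot.trace("top",n)[:2]:
        w=W[r["region"]];w=w[abs(w[:,2]-h)<.004]
        if len(w)>20: print(n,r["conf"],len(w),rect(w[:,:2]),(w.mean(0)*1000).round(1))
    print([(r["conf"],np.round(r["position"],4)) for r in bot.landmark_of("top",n)[:2]])
```

```text
pot_red_mid 0.65 254 (array([518.1, 353.3]), array([35.6, 34. ]), 73.3) [517.8 352.8  43.6]
[(0.55, array([0.5208, 0.3562, 0.0235]))]
ring_clamp_mid 0.79 210 (array([ 677.7, -311.3]), array([94.5, 28.4]), 3.0) [ 672.5 -312.2   26. ]
ring_clamp_mid 0.63 677 (array([439. , 298.4]), array([ 28.6, 119.8]), 4.9) [438.4 300.9  29. ]
[(0.89, array([0.4426, 0.3001, 0.0227])), (0.56, array([ 0.6824, -0.3134,  0.0101]))]
ring_box_mid 0.43 43 (array([429.1, -99.7]), array([11.7, 15.6]), 1.4) [ 427.9 -100.    36.4]
[(0.38, array([ 0.4457, -0.1142,  0.0194]))]
```

move_arm:
  series: [-0.4, 0, 5, 0, 0, 0, 1, -0.4, 0, 10, 0, 0, 0, 1, -0.4, 0, 11.3, 0, 0, 0, 1, -0.4, 0, 11.3, 0, 0, 0, 1, -0.4, 0, 11.3, 0, 0, 0, 0.25]

```text
time_s: 13.98
eef_pos: [0.4459, -0.1166, 0.0073]
eef_rot: [179.9, 0.1, 91.5]
wrist_force: [-0.2, -0.6, 1.1]
grip_width: 0.0697
gripper_force: 0.0
```

move_arm:
  series: [0, 0, 0, 0, 0, 0, 0.25, 0, 0, 0, 0, 0, 0, 0.25, 0, 0, 0, 0, 0, 0, 0.25, 0, 0, -5, 0, 0, 0, 0.25, 0, 0, -9, 0, 0, 0, 0.25]

```text
time_s: 14.6
eef_pos: [0.4451, -0.1162, 0.0978]
eef_rot: [179.9, 0.0, 91.5]
wrist_force: [-0.2, -0.5, -1.1]
grip_width: 0.045
gripper_force: 61.6
```

Run:
```python
from h import *
print(go(.5276,.2616,.10,96))
```

```text
(array([37.55,  9.26, -0.23]), array([ 0.1,  0. , -4.5]))
```

move_arm:
  series: [37.5, 9.2, -0.5, 0, 0, -4.5, 0.25, 37.5, 9.2, -0.5, 0, 0, -4.5, 0.25, 37.5, 9.2, -0.5, 0, 0, -4.5, 0.25, 37.5, 9.2, -0.5, 0, 0, -4.5, 0.25, 37.5, 9.2, -0.5, 0, 0, -4.5, 0.25]

```text
time_s: 15.22
eef_pos: [0.5115, 0.1913, 0.1007]
eef_rot: [179.9, 0.0, 96.0]
wrist_force: [1.6, -0.5, -0.5]
grip_width: 0.0451
gripper_force: 61.6
```

Run:
```python
from h import *
print(go(.5276,.2616,.10,96))
```

```text
(array([6.82, 2.34, 0.07]), array([0.1, 0. , 0. ]))
```

move_arm:
  series: [6.8, 2.3, 0, 0, 0, 0, 0.25, 6.8, 2.3, 0, 0, 0, 0, 0.25, 6.8, 2.3, 0, 0, 0, 0, 0.25, 6.8, 2.3, 0, 0, 0, 0, 0.25]

```text
time_s: 15.72
eef_pos: [0.5269, 0.2578, 0.1001]
eef_rot: [-180.0, 0.0, 96.0]
wrist_force: [-0.1, -1.0, -0.5]
grip_width: 0.0446
gripper_force: 61.6
```

Run:
```python
from h import *
print(go(.5276,.2616,.0125,96))
```

```text
(array([0.37, 0.11, 8.76]), array([-0.,  0., -0.]))
```

move_arm:
  series: [0.3, 0.1, 4.5, 0, 0, 0, 0.25, 0.3, 0.1, 8, 0, 0, 0, 0.25, 0.3, 0.1, 8.8, 0, 0, 0, 0.25, 0.3, 0.1, 8.8, 0, 0, 0, 0.25, 0.3, 0.1, 8.8, 0, 0, 0, 0.25]

```text
time_s: 16.35
eef_pos: [0.5282, 0.2615, 0.0127]
eef_rot: [179.9, -0.0, 96.0]
wrist_force: [-0.7, -0.4, -0.0]
grip_width: 0.045
gripper_force: 61.6
```

move_arm:
  series: [0, 0, 0, 0, 0, 0, 0.7, 0, 0, 0, 0, 0, 0, 0.7, 0, 0, 0, 0, 0, 0, 0.72, 0, 0, -4, 0, 0, 0, 0.72, 0, 0, -9, 0, 0, 0, 0.72]

```text
time_s: 16.98
eef_pos: [0.5272, 0.2621, 0.1021]
eef_rot: [-179.9, 0.0, 96.0]
wrist_force: [0.2, 0.2, -0.0]
grip_width: 0.0616
gripper_force: 0.0
```

Run:
```python
from h import *
print(go(.4325,-.0080,.11,88))
```

```text
(array([-25.87, -12.26,  -0.75]), array([-0.1,  0. ,  8. ]))
```

move_arm:
  series: [-25.9, -12.2, -0.8, 0, 0, 8, 0.85, -25.9, -12.2, -0.8, 0, 0, 8, 0.85, -25.9, -12.2, -0.8, 0, 0, 8, 0.85, -25.9, -12.2, -0.8, 0, 0, 8, 0.85, -25.9, -12.2, -0.8, 0, 0, 8, 0.85]

```text
time_s: 17.6
eef_pos: [0.4327, -0.0101, 0.1101]
eef_rot: [180.0, 0.0, 87.9]
wrist_force: [0.4, 0.8, 1.0]
grip_width: 0.0725
gripper_force: 0.0
```

move_arm:
  series: [0, 0, 0, 0, 0, 0, 0.85, 0, 0, 0, 0, 0, 0, 0.85]

```text
time_s: 17.85
eef_pos: [0.4339, -0.0077, 0.1099]
eef_rot: [180.0, -0.0, 88.0]
wrist_force: [0.7, -0.9, -0.6]
grip_width: 0.0727
gripper_force: 0.0
```

Run:
```python
from h import *
bot.read_camera('wrist')
print(bot.landmark_of("wrist","pot_blue_mid"),go(.4325,-.0080,.0045,88))
p,d=bot.read_camera("top");i=bot.camera_info("top");W=cloud("top",d,i)
for r in bot.trace("top","ring_box_mid")[:2]:
    w=W[r["region"]];w=w[abs(w[:,2]-.041)<.004]
    if len(w)>20: print(r["conf"],len(w),rect(w[:,:2]),(w.mean(0)*1000).round(1))
```

```text
[{'position': [0.4371, -0.009, 0.0178], 'conf': 0.7}] (array([-0.08, -0.14, 10.53]), array([ 0. , -0. ,  0.1]))
0.84 493 (array([527.6, 263.1]), array([45.7, 44.6]), 7.1) [526.8 262.7  41.7]
```

Ring box is well placed at (527.6, 263.1). Next, the blue pot.

move_arm:
  series: [-0.1, 0, 5, 0, 0, 0, 0.85, -0.1, 0, 9.5, 0, 0, 0, 0.85, -0.1, 0, 10.5, 0, 0, 0, 0.85, -0.1, 0, 10.5, 0, 0, 0, 0.85, -0.1, 0, 10.5, 0, 0, 0, 0.2]

```text
time_s: 18.68
eef_pos: [0.4345, -0.0092, 0.0061]
eef_rot: [179.9, 0.0, 88.1]
wrist_force: [0.6, 0.3, 0.1]
grip_width: 0.056
gripper_force: 0.0
```

move_arm:
  series: [0, 0, 0, 0, 0, 0, 0.2, 0, 0, 0, 0, 0, 0, 0.2, 0, 0, 0, 0, 0, 0, 0.2, 0, 0, -3, 0, 0, 0, 0.2, 0, 0, -7, 0, 0, 0, 0.2]

```text
time_s: 19.3
eef_pos: [0.4333, -0.0091, 0.076]
eef_rot: [-179.9, -0.0, 88.0]
wrist_force: [-0.4, -0.1, -0.7]
grip_width: 0.0364
gripper_force: 59.9
```

move_arm:
  series: [0, 0, -3, 0, 0, 0, 0.2, 0, 0, -3, 0, 0, 0, 0.2]

```text
time_s: 19.55
eef_pos: [0.4346, -0.0093, 0.107]
eef_rot: [179.7, 0.1, 88.0]
wrist_force: [-0.1, -0.1, -1.2]
grip_width: 0.0361
gripper_force: 59.9
```

Run:
```python
from h import *
print(go(.5195,-.2720,.105,88))
```

```text
(array([-25.96,   9.38,   0.28]), array([0.3, 0.1, 0. ]))
```

move_arm:
  series: [-6.5, 2.4, 0, 0, 0, 0, 0.2, -12, 4.4, 0, 0, 0, 0, 0.2, -17, 6.2, 0, 0, 0, 0, 0.2, -22, 8, 0, 0, 0, 0, 0.2, -26, 9.4, 0, 0, 0, 0, 0.2]

```text
time_s: 20.18
eef_pos: [0.5185, -0.2741, 0.1035]
eef_rot: [-179.9, -0.1, 88.0]
wrist_force: [0.4, 0.2, 0.5]
grip_width: 0.036
gripper_force: 59.9
```

move_arm:
  series: [0, 0, 0, 0, 0, 0, 0.2, 0, 0, 0, 0, 0, 0, 0.2, 0, 0, 0, 0, 0, 0, 0.2]

```text
time_s: 20.55
eef_pos: [0.5184, -0.2709, 0.1046]
eef_rot: [-180.0, -0.0, 88.1]
wrist_force: [-0.5, -0.4, -1.0]
grip_width: 0.0365
gripper_force: 59.9
```

Run:
```python
from h import *
print(go(.5195,-.2720,.0105,88))
```

```text
(array([-0.11,  0.12,  9.41]), array([-0. , -0. ,  0.1]))
```

move_arm:
  series: [-0.1, 0.1, 5, 0, 0, 0, 0.2, -0.1, 0.1, 8.5, 0, 0, 0, 0.2, -0.1, 0.1, 9.3, 0, 0, 0, 0.2, -0.1, 0.1, 9.3, 0, 0, 0, 0.2, -0.1, 0.1, 9.3, 0, 0, 0, 0.2]

```text
time_s: 21.18
eef_pos: [0.5201, -0.2731, 0.0129]
eef_rot: [179.9, 0.1, 88.1]
wrist_force: [-0.1, 0.2, 0.0]
grip_width: 0.036
gripper_force: 60.3
```

move_arm:
  series: [0, 0, 0, 0, 0, 0, 0.6, 0, 0, 0, 0, 0, 0, 0.6, 0, 0, 0, 0, 0, 0, 0.65, 0, 0, -4, 0, 0, 0, 0.65, 0, 0, -9, 0, 0, 0, 0.65]

```text
time_s: 21.8
eef_pos: [0.5192, -0.2729, 0.1022]
eef_rot: [-179.9, -0.1, 88.0]
wrist_force: [0.4, -0.2, -0.0]
grip_width: 0.0554
gripper_force: 0.0
```

Run:
```python
from h import *
print(go(.5535,-.0080,.11,89))
```

```text
(array([26.6 ,  2.52, -0.75]), array([-0.1, -0.1, -1. ]))
```

move_arm:
  series: [26.6, 2.5, -0.8, 0, 0, -1, 1, 26.6, 2.5, -0.8, 0, 0, -1, 1, 26.6, 2.5, -0.8, 0, 0, -1, 1, 26.6, 2.5, -0.8, 0, 0, -1, 1, 26.6, 2.5, -0.8, 0, 0, -1, 1]

```text
time_s: 22.42
eef_pos: [0.5536, -0.0051, 0.1101]
eef_rot: [180.0, -0.0, 89.2]
wrist_force: [-0.1, -1.3, 0.2]
grip_width: 0.0855
gripper_force: 0.0
```

move_arm:
  series: [0, 0, 0, 0, 0, 0, 1, 0, 0, 0, 0, 0, 0, 1]

```text
time_s: 22.68
eef_pos: [0.5537, -0.0097, 0.1097]
eef_rot: [-180.0, 0.0, 88.9]
wrist_force: [0.8, -1.0, -1.0]
grip_width: 0.0853
gripper_force: 0.0
```

Run:
```python
from h import *
p,d=bot.read_camera('wrist');cv2.imwrite('pics/w5.png',p[:,:,::-1])
print(bot.landmark_of("wrist","doming_block_mid"),go(.5535,-.0080,.004,89))
p,d=bot.read_camera("top");i=bot.camera_info("top");W=cloud("top",d,i)
for r in bot.trace("top","pot_blue_mid")[:2]:
    w=W[r["region"]];w=w[abs(w[:,2]-.043)<.004]
    if len(w)>20: print(r["conf"],len(w),rect(w[:,:2]),(w.mean(0)*1000).round(1))
```

```text
[{'position': [0.6396, -0.1479, 0.0179], 'conf': 0.85}, {'position': [0.5546, -0.0064, 0.02], 'conf': 0.77}] (array([ 0.18, -0.02, 10.57]), array([-0. ,  0. , -0.1]))
0.59 278 (array([ 519.4, -271.4]), array([36.3, 36.8]), 54.6) [ 519.  -270.9   43.7]
```

View pics/w5.png

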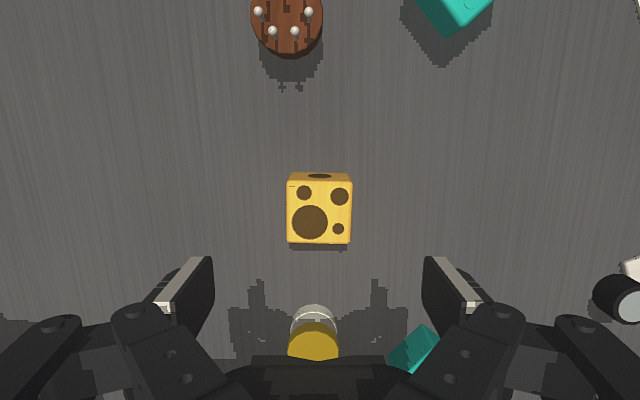

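The blue pot is well placed at (519.4, -271.4). The brass block sits square between the fingers at px (319,210).

move_arm:
  series: [0.2, 0, 5, 0, 0, 0, 1, 0.2, 0, 9.5, 0, 0, 0, 1, 0.2, 0, 10.5, 0, 0, 0, 1, 0.2, 0, 10.5, 0, 0, 0, 1, 0.2, 0, 10.5, 0, 0, 0, 0.2]

```text
time_s: 23.5
eef_pos: [0.5547, -0.0066, 0.0065]
eef_rot: [179.8, 0.0, 89.0]
wrist_force: [0.9, -0.0, 0.3]
grip_width: 0.07
gripper_force: 0.0
```

move_arm:
  series: [0, 0, 0, 0, 0, 0, 0.2, 0, 0, 0, 0, 0, 0, 0.2, 0, 0, 0, 0, 0, 0, 0.2, 0, 0, -3, 0, 0, 0, 0.2, 0, 0, -7, 0, 0, 0, 0.2]

```text
time_s: 24.12
eef_pos: [0.5528, -0.006, 0.0748]
eef_rot: [-179.8, -0.0, 89.0]
wrist_force: [1.4, -0.4, -4.7]
grip_width: 0.0432
gripper_force: 63.4
```

move_arm:
  series: [0, 0, -3, 0, 0, 0, 0.2, 0, 0, -3, 0, 0, 0, 0.2]

```text
time_s: 24.38
eef_pos: [0.5544, -0.0063, 0.1064]
eef_rot: [179.8, 0.0, 89.0]
wrist_force: [0.4, -0.8, -5.8]
grip_width: 0.0429
gripper_force: 63.8
```

Run:
```python
from h import *
print(go(.5160,-.3645,.105,87.5))
```

```text
(array([-35.88,  -3.24,   0.15]), array([0.2, 0. , 1.5]))
```

move_arm:
  series: [-35.9, -3.2, 0, 0, 0, 1.5, 0.2, -35.9, -3.2, 0, 0, 0, 1.5, 0.2, -35.9, -3.2, 0, 0, 0, 1.5, 0.2, -35.9, -3.2, 0, 0, 0, 1.5, 0.2, -35.9, -3.2, 0, 0, 0, 1.5, 0.2]

```text
time_s: 25.0
eef_pos: [0.5196, -0.3184, 0.1025]
eef_rot: [-179.9, -0.1, 87.5]
wrist_force: [1.5, 0.4, -5.4]
grip_width: 0.0432
gripper_force: 63.6
```

Run:
```python
from h import *
print(go(.5160,-.3645,.105,87.5))
```

```text
(array([-4.62, -0.16, -0.26]), array([-0.1, -0.1,  0. ]))
```

move_arm:
  series: [-4.6, -0.2, 0, 0, 0, 0, 0.2, -4.6, -0.2, 0, 0, 0, 0, 0.2, -4.6, -0.2, 0, 0, 0, 0, 0.2, -4.6, -0.2, 0, 0, 0, 0, 0.2]

```text
time_s: 25.5
eef_pos: [0.5169, -0.3614, 0.1041]
eef_rot: [-179.9, -0.1, 87.6]
wrist_force: [-0.1, 0.3, -5.1]
grip_width: 0.0428
gripper_force: 63.6
```

Run:
```python
from h import *
print(go(.5160,-.3645,.0108,87.5))
```

```text
(array([-0.33, -0.06,  9.33]), array([-0.1, -0.1,  0.1]))
```

move_arm:
  series: [-0.3, 0, 5, 0, 0, 0, 0.2, -0.3, 0, 8.5, 0, 0, 0, 0.2, -0.3, 0, 9.3, 0, 0, 0, 0.2, -0.3, 0, 9.3, 0, 0, 0, 0.2, -0.3, 0, 9.3, 0, 0, 0, 0.2]

```text
time_s: 26.12
eef_pos: [0.5172, -0.3657, 0.0127]
eef_rot: [179.9, 0.1, 87.6]
wrist_force: [-0.8, -0.2, -4.6]
grip_width: 0.0427
gripper_force: 63.6
```

move_arm:
  series: [0, 0, 0, 0, 0, 0, 0.65, 0, 0, 0, 0, 0, 0, 0.65, 0, 0, 0, 0, 0, 0, 0.7, 0, 0, -4, 0, 0, 0, 0.7, 0, 0, -9, 0, 0, 0, 0.7]

```text
time_s: 26.75
eef_pos: [0.5163, -0.3656, 0.1022]
eef_rot: [-179.9, -0.1, 87.5]
wrist_force: [-0.0, -0.3, 0.4]
grip_width: 0.0597
gripper_force: 0.0
```

move_arm:
  series: [22, 10, -10, 0, 0, 0, 0.7, 22, 10, -10, 0, 0, 0, 0.7, 22, 10, -10, 0, 0, 0, 0.7, 22, 10, -10, 0, 0, 0, 0.7, 22, 10, -10, 0, 0, 0, 0.7]

```text
time_s: 27.38
eef_pos: [0.6276, -0.1473, 0.2039]
eef_rot: [179.8, 0.1, 87.8]
wrist_force: [0.5, -1.1, 0.2]
grip_width: 0.0599
gripper_force: 0.0
```

Run:
```python
from h import *
p,d=bot.read_camera("top");i=bot.camera_info("top");W=cloud("top",d,i);cv2.imwrite('pics/t6.png',p[:,:,::-1])
for n,h in dict(pot_red_mid=.043,pot_blue_mid=.043,pot_yellow_mid=.038,ring_box_mid=.041,doming_block_mid=.039,ring_clamp_mid=.029).items():
    for r in bot.trace("top",n)[:3]:
        w=W[r["region"]];w=w[abs(w[:,2]-h)<.004]
        if len(w)>20: print(n,r["conf"],len(w),rect(w[:,:2]),(w.mean(0)*1000).round(1))
p,d=bot.read_camera("scene");cv2.imwrite('pics/s6.png',p[:,:,::-1])
```

```text
pot_red_mid 0.82 238 (array([517.4, 352.9]), array([34.2, 33.4]), 81.7) [517.3 352.   43.6]
ring_box_mid 0.65 497 (array([527.5, 263.3]), array([46.8, 45. ]), 5.6) [526.8 262.6  41.7]
doming_block_mid 0.84 197 (array([639.6, 131. ]), array([41.9, 40.8]), 40.5) [639.6 131.6  36. ]
doming_block_mid 0.68 466 (array([ 516. , -365.5]), array([43. , 44.2]), 87.5) [ 515.7 -365.7   39.6]
ring_clamp_mid 0.96 671 (array([439.1, 298.6]), array([ 28.6, 119.5]), 5.0) [439.1 299.7  29.1]
ring_clamp_mid 0.58 45 (array([517.2, 252. ]), array([30.8, 62.6]), 52.0) [518.5 248.6  29.6]
ring_clamp_mid 0.22 47 (array([ 506.9, -355. ]), array([57.4, 27.7]), 38.9) [ 513.  -348.8   28.9]
```

View pics/t6.png

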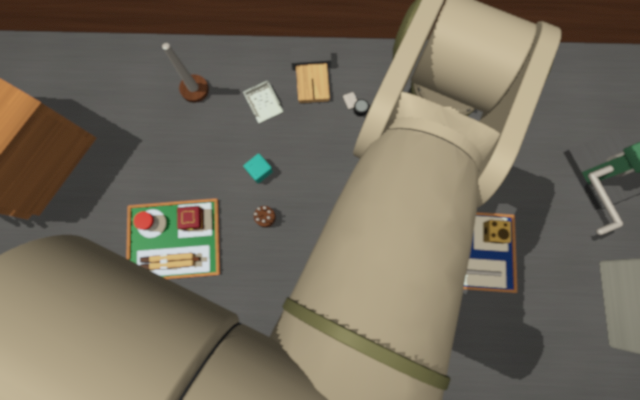

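View pics/s6.png

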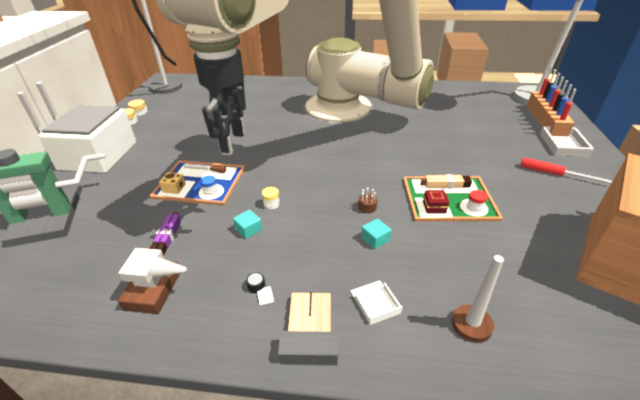

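Both pictures show all five items upright in their outlines. In the scene view the blue pot is at (208,187), the brass block at (173,183), and the yellow pot is untouched at (271,198). The arm is clear.

move_arm:
  series: [0, 0, 0, 0, 0, 0, 0.7, 0, 0, 0, 0, 0, 0, 0.7, 0, 0, 0, 0, 0, 0, 0.7]

```text
time_s: 28.15
eef_pos: [0.626, -0.1504, 0.2018]
eef_rot: [-180.0, 0.0, 87.5]
wrist_force: [0.5, -0.8, -0.6]
grip_width: 0.0597
gripper_force: 0.0
```

```bash
python3 -c "
from station import bot
print(bot.hand_in())"
```

```text
the job is handed in; nothing more can be done
None
```

Job handed in at about 28 s: camera checks showed all five items upright within their outlines on the green and blue trays and the yellow-lidded pot left where it stood; the hand-in returned no verdict.

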